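# Load three glue-up blocks into their pre-set F-clamps

### The job

Three F-clamps lie side by side on the bench with their handles towards you, each already opened a little wider than one of the three bare wood blocks. Lay every block flat on the bench inside the clamp that is set for its length - longest block in the widest opening, shortest in the narrowest - lengthwise between the tip of the screw and the fixed jaw and centred on the line of the screw, ready to be tightened. Leave the clamps where they lie and the other things alone.

Things in the scene. Friction and masses are not known exactly. Their poses are not given: they have to be found in the camera images.
- block_long: A bare dark brown (walnut) wood offcut, a plain rectangular block 62 mm wide (own x), 140 mm long (own y), 45 mm high, lying flat to the right of the clamps. Origin: centre of its underside. About 0.27 kg (varies).
- block_mid: A bare pale wood offcut, a plain rectangular block 55 mm wide (own x), 120 mm long (own y), 40 mm high, lying flat to the right of the clamps. Origin: centre of its underside. About 0.16 kg (varies).
- block_short: A bare light wood offcut, a plain rectangular block 50 mm wide (own x), 75 mm long (own y), 34 mm high, lying flat to the right of the clamps. Origin: centre of its underside. About 0.08 kg (varies).
- clamp_wide: One of the three side-by-side F-clamps, lying flat, 393 x 96 x 24 mm, black handle. Own +y: handle to fixed jaw, z up; origin: centre of its outline on the bench. Screw (10 mm thick, 12 mm up) at x = +36 mm ends at y = +8; fixed jaw's inner face at y = +171: 163 mm opening, middle at x +36, y +90 mm. Steel bar at x -44 to -28 mm, 15 mm high; jaws x -48 to +46 mm, 22 mm high. Loose, 0.45 kg; leave where it lies.
- clamp_middle: One of the three side-by-side F-clamps, lying flat, 366 x 96 x 24 mm, light wooden handle. Own +y: handle to fixed jaw, z up; origin: centre of its outline on the bench. Screw (10 mm thick, 12 mm up) at x = +36 mm ends at y = +22; fixed jaw's inner face at y = +157: 135 mm opening, middle at x +36, y +90 mm. Steel bar at x -44 to -28 mm, 15 mm high; jaws x -48 to +46 mm, 22 mm high. Loose, 0.45 kg; leave where it lies.
- clamp_narrow: One of the three side-by-side F-clamps, lying flat, 339 x 96 x 24 mm, red handle. Own +y: handle to fixed jaw, z up; origin: centre of its outline on the bench. Screw (10 mm thick, 12 mm up) at x = +36 mm ends at y = +36; fixed jaw's inner face at y = +143: 107 mm opening, middle at x +36, y +90 mm. Steel bar at x -44 to -28 mm, 15 mm high; jaws x -48 to +46 mm, 22 mm high. Loose, 0.45 kg; leave where it lies.
- cork_block: A brown sanding block with dark reddish cork let into its long sides, 62 x 110 x 38 mm, to the far right of the three bare blocks. Origin: centre of its underside; long side along own y. A bystander: not to be touched.
- tape_measure: A yellow and black tape measure standing on edge, 35 x 102 x 64 mm. Origin: centre of its underside; long side along own y. A bystander: not to be touched.
- bit_case: At the far right, a closed wooden case for drill bits with a brass latch, 67 x 160 x 40 mm. Origin: centre of its underside; long side along own y. A bystander: not to be touched.
- pencil: A flat red carpenter's pencil, 14 x 172 x 8 mm. Origin: centre of its underside; lies along own y. A bystander: not to be touched.

How it is judged:
At the end, for the whole second after the job is handed in: Block of 140 mm in the 163 mm opening, 120 in 135, 75 in 107: each flat on the bench between screw tip and fixed jaw, centre within 15 mm sideways of the screw axis, length within 0.2 rad of the clamp's, let go, at rest; clamps flat and within 40 mm of where they lay (x of block_long in the frame of clamp_wide between 0.021 and 0.051 m and y of block_long in the frame of clamp_wide between 0.076 and 0.103 m and angle between the y axis of block_long and the y axis of clamp_wide, either way round below 0.2 rad and angle between each of block_long, clamp_wide, block_mid, clamp_middle, block_short, clamp_narrow's own z axis and vertical below 0.1 rad and height (world z) of each of block_long, block_mid, block_short below 0.006 m and linear speed of each of block_long, block_mid, block_short below 0.02 m/s and angular speed of each of block_long, block_mid, block_short below 0.2 rad/s and distance of each of clamp_wide, clamp_middle, clamp_narrow from where it was at the start of the episode below 0.04 m and x of block_mid in the frame of clamp_middle between 0.021 and 0.051 m and y of block_mid in the frame of clamp_middle between 0.08 and 0.099 m and angle between the y axis of block_mid and the y axis of clamp_middle, either way round below 0.2 rad and x of block_short in the frame of clamp_narrow between 0.021 and 0.051 m and y of block_short in the frame of clamp_narrow between 0.0715 and 0.1075 m and angle between the y axis of block_short and the y axis of clamp_narrow, either way round below 0.2 rad); the robot touches nothing.
It fails at once if a bystander (cork block) is shoved by more than 30 mm (distance of cork_block from where it was at the start of the episode above 0.03 m).
It fails at once if a bystander (tape measure) is shoved by more than 30 mm (distance of tape_measure from where it was at the start of the episode above 0.03 m).
It fails at once if a bystander (bit case) is shoved by more than 30 mm (distance of bit_case from where it was at the start of the episode above 0.03 m).
It fails at once if a bystander (pencil) is shoved by more than 30 mm (distance of pencil from where it was at the start of the episode above 0.03 m).
It also fails if it takes over 88 s, if anything falls off the work surface, if the arm or the gripper's body presses on something with over 40 N, if the wrist force passes 120 N, or if a joint passes its speed limit or range.

### The arm

A 6-joint arm with a two-finger parallel gripper is mounted at the origin on a cart in front of the work surface, level with it; the furniture and walls round the work are solid. World frame = base frame: x ahead of the robot, y to its left, z up, the work surface at z = 0. Lengths are in m, angles in rad, forces in N, time in s.
With the tool pointing down it reaches from about 0.225 to 0.875 m from the base axis. Payload 3.4 kg.
Tool frame: the origin (TCP) lies between the finger pads; the fingertips stand 25 mm ahead of it and the grasp point (between the pads) lies 6 mm ahead of it; z points along the fingers, y is the line along which they close (so a half turn about z gives the same grasp; the last joint's range is limited). The gripper opens to 85 mm and grips with 20 to 120 N. Pads are 22 mm wide; open, the fingers measure 114 mm over their backs; the gripper's body (76 mm by 85 mm) begins 54 mm behind the grasp point. The pads swing forward as they close: fully open they stand 13 mm farther back than shut.
Start: joints at [1.048, 0.276, 1.505, -0, 1.361, -0.121], TCP at [0.225, 0.529, 0.256] pointing down, gripper open.
Joint ranges: [-2.89, 2.89], [-0.75, 2.08], [0.22, 2.7], [-1.18, 4.32], [0.11, 2.71], [-2.7, 2.7]. Speed limits (rad/s): [2.57, 2.57, 3.14, 3.14, 3.14, 3.14].

### API

Orientations are given as a unit quaternion [w, x, y, z].
In Python, from rig import manip, cams, ticket gives the robot as it stands.
- The arm moves only by the tool step_arm, never from a script. Its argument "increments" is a list of rows, each an object with "dp": the shift along the world's x, y, z each as a share of 0.2 m, from -1 to 1, a list of three; "yaw": the turn about the world's z as a share of 0.15 rad, from -1 to 1; "grip": the opening, from 0 (shut) to 1 (fully open). In form: [{"dp": [tx, ty, tz], "yaw": yaw, "grip": grip}, ...]. A call has 1 to 5 rows; each row shifts and turns the commanded pose from where the row before left it; what a row does not reach is not made up. A row lasts 1/8 s, in which the tool goes at most 62.5 mm and 10.7 degrees, less where a joint would pass 70% of its speed; a pose out of reach is approached as far as the arm can. A call with a number of a shift or a turn outside -1 to 1 is refused whole. A call with a gripper value outside its range is refused whole. The fingers move at their own pace and stop on an object; "squeeze" is the grip in N (left out, the last holds). Time passes only in rows, so rows that do not move let the fingers close. It gives the time, the measured TCP pose, the force, the opening and the grip force at its end, in the units of the state.
- manip.get_state(): the state, without advancing time (a new reading comes with each control period).
- cams.get_image(name): name is "side" or "top" or "wrist"; returns the picture (420x560x3 uint8, blue, green, red); there is no depth.
- cams.get_calibration(name): a dict with "fx", "fy", "cx", "cy" (pixels), "extrinsics" (4x4, takes a point from camera to world coordinates). Camera axes: x right, y up, looking along -z (the intrinsics and any distortion apply to the point x, -y, -z); pixel columns grow to the right and rows downward; lengths in m; the calibration is good to about 2 mm. A picture is of the moment at which its call begins: read the wrist's pose just before it. get_calibration takes no time and is no camera call; for the wrist camera it gives the pose at the moment of the call.
- ticket.sign_off(): hands the job in; it is judged then, once.
The state is a dict: "clock": time; "qpos": joint angles; "qd": joint speeds; "effort": joint torques, N m; "position": TCP position; "ee_rot": TCP orientation; "contact_force": force on the tool from outside, world axes, zero at the start; "moment": the same for the moment, N m; "width": finger opening in m; "gripper_force": force on a finger pad.
Only numpy, scipy, OpenCV 4.12 (cv2) and the standard library are available. Lean on these libraries where they do the work, as an engineer would, in place of code of your own. Each camera call takes 0.05 s, during which the arm holds its last target. There are 200 camera calls.

## Working session

There is one attempt and no reset: what is moved stays moved. The work goes in short steps, Python scripts to look and compute and a tool call to move; the robot and the scene stay as the last step left them, time stands still between calls to the robot, and variables do not carry over. Pictures are saved under pics/ and viewed, at most 14 in all, crops included, and the job is handed in when it is done.

Besides the shell and the picture viewer there is one more tool, called after "Request:" as name([rows], argument=value, ...), one row to a line, values as JSON. step_arm: Moves the arm, as the interface text tells. Shift numbers are shares of 0.2 m and turn numbers shares of 0.15 rad, none past 1 either way. Its arguments: {"type":"object","properties":{"increments":{"type":"array"},"squeeze":{"type":"number"}},"required":["increments"]}

```bash
mkdir -p pics; python3 - <<'E'
from rig import manip,cams
import cv2
for n in ("top","side"):
    cv2.imwrite(f"pics/{n}0.png",cams.get_image(n)); c=cams.get_calibration(n); print(n,c)
print(manip.get_state())
E
```

```text
top {'fx': 523.3479263521416, 'fy': 523.3479263521416, 'cx': 280.83023578907876, 'cy': 215.2158883562613, 'extrinsics': array([[ 0.00901959,  0.98522018, -0.17105508,  0.2773388 ],
       [-0.99994144,  0.00786341, -0.00743542, -0.09940417],
       [-0.00598045,  0.17111213,  0.98523341,  1.54302292],
       [ 0.        ,  0.        ,  0.        ,  1.        ]])}
side {'fx': 444.3633603269781, 'fy': 444.3633603269781, 'cx': 280.28543601313964, 'cy': 210.10898166454922, 'extrinsics': array([[ 0.998287  ,  0.03919892, -0.04343392,  0.4818829 ],
       [-0.05782444,  0.54797777, -0.83449188, -1.52725701],
       [-0.00891036,  0.83557394,  0.54930575,  0.95352724],
       [ 0.        ,  0.        ,  0.        ,  1.        ]])}
{'clock': 0.1, 'qpos': array([ 1.04798898e+00,  2.76532608e-01,  1.50601889e+00, -1.08962012e-05,
        1.36069303e+00, -1.20995850e-01]), 'qd': array([-0.00082895, -0.00073513, -0.0041413 ,  0.00075618, -0.00038196,
        0.00029503]), 'effort': array([ 2.77917738e-03, -4.17697549e+01, -2.46404296e+01, -1.09212631e-04,
        5.75910788e-03, -2.93539870e-05]), 'position': array([0.22466271, 0.52882274, 0.25552076]), 'ee_rot': array([-2.56248595e-04,  1.99555757e-01,  9.79886125e-01, -7.85197854e-04]), 'contact_force': array([ 0.53765769, -0.22769856,  0.03505274]), 'moment': array([-0.00370168,  0.01003627, -0.00676487]), 'gripper_force': 0.0, 'width': 0.08515430868809562}
```

View pics/top0.png

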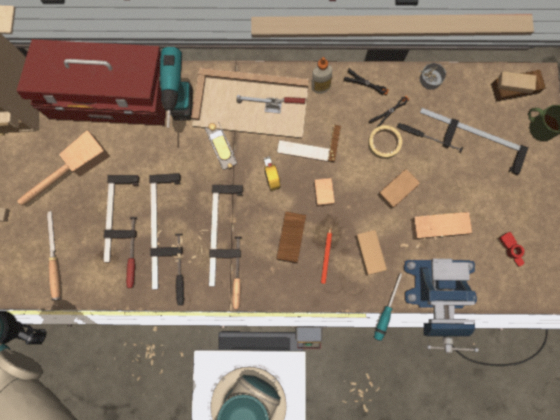

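View pics/side0.png

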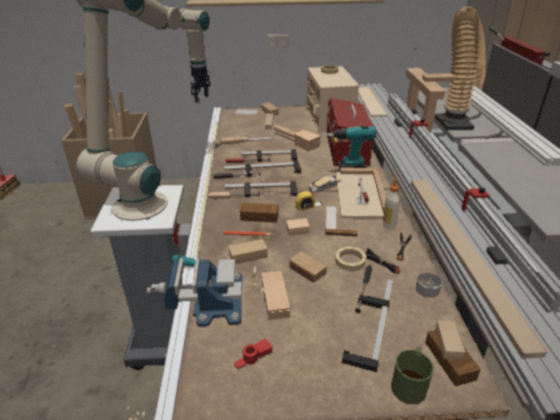

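The top view shows the clamps from left to right: red handle (narrow, ~120,230), black (wide, ~165,235) and wood (middle, ~225,245). The blocks are walnut (291,237), pale (372,252) and short (324,190). The cork block is at (400,188), the bit case at (443,225), and the pencil at (327,257) lies between the long and mid blocks.

```bash
python3 - <<'E'
import cv2
im=cv2.imread("pics/top0.png")
a=cv2.resize(im[165:310,95:255],None,fx=5,fy=4.1,interpolation=cv2.INTER_CUBIC) if 0 else cv2.resize(im[165:310,95:255],None,fx=4,fy=4,interpolation=cv2.INTER_CUBIC)
b=cv2.resize(im[165:305,260:420],None,fx=4,fy=4,interpolation=cv2.INTER_CUBIC)
cv2.imwrite("pics/ca.png",a);cv2.imwrite("pics/cb.png",b)
E
```

```text
(no output)
```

View pics/ca.png

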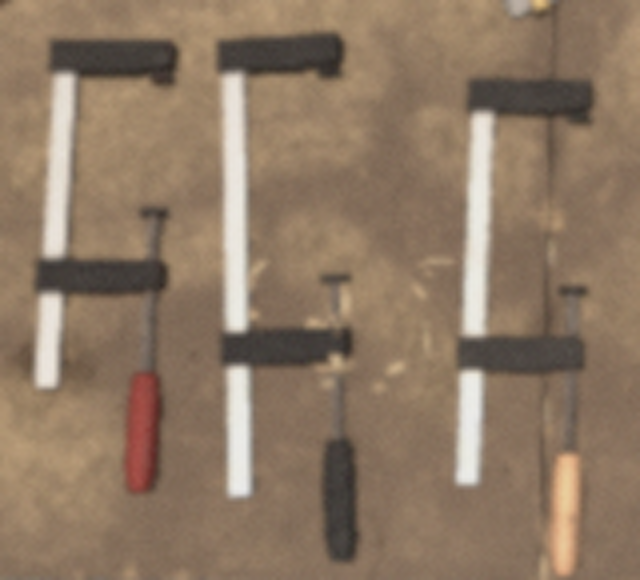

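View pics/cb.png

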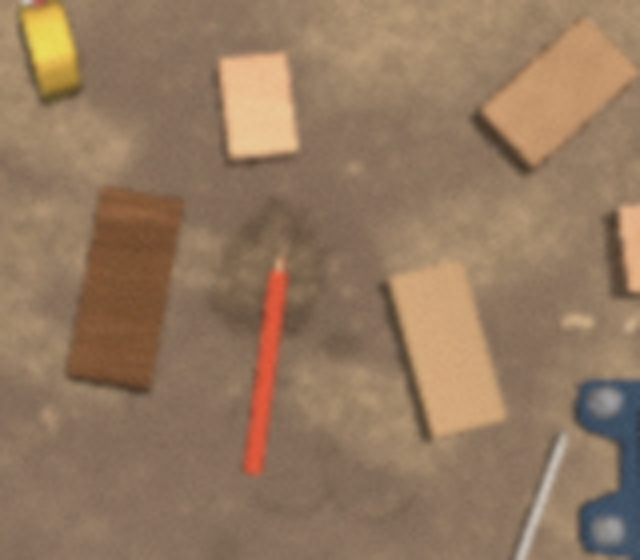

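```bash
cat > h.py <<'E'
import numpy as np
from rig import manip,cams
def ray(n,uv,z,c=None):
    c=c or cams.get_calibration(n); uv=np.atleast_2d(uv); E=c["extrinsics"]
    d=np.c_[(uv[:,0]-c["cx"])/c["fx"],-(uv[:,1]-c["cy"])/c["fy"],-np.ones(len(uv))]@E[:3,:3].T
    o=E[:3,3]; t=(np.asarray(z)-o[2])/d[:,2]
    return (o+d*t[:,None])[:,:2]
def kabsch(loc,w):
    loc,w=np.array(loc,float),np.array(w); a=loc-loc.mean(0); b=w-w.mean(0)
    th=np.arctan2((a[:,0]*b[:,1]-a[:,1]*b[:,0]).sum(),(a*b).sum())
    R=np.array([[np.cos(th),-np.sin(th)],[np.sin(th),np.cos(th)]]); t=w.mean(0)-R@loc.mean(0)
    return th,R,t,np.linalg.norm(loc@R.T+t-w,axis=1)
E
python3 - <<'E'
from h import *
px=lambda p,off:(np.array(p)+.5)/4-.5+off
A,B=np.array([95,165]),np.array([260,165])
for n,H,tip,p in [("narrow",.1695,.036,[(51,42),(176,42),(154,210),(139,491)]),("wide",.1965,.008,[(218,42),(341,35),(335,277),(343,560)]),("middle",.183,.022,[(470,81),(593,81),(573,290),(563,575)])]:
    w=ray("top",px(p,A),np.array([.022,.022,.015,.012]))
    th,R,t,r=kabsch([(-.048,H),(.046,H),(.036,tip),(.036,-H)],w)
    print(n,"th",th.round(3),"org",t.round(4),"goal",(R@[.036,.09]+t).round(4),"res",r.round(4))
for n,a,b,h,p in [("long",.062,.14,.045,[(103,188),(184,202),(150,384),(70,374)]),("mid",.055,.12,.04,[(390,282),(462,262),(505,415),(434,436)]),("short",.05,.075,.034,[(220,58),(287,53),(298,152),(229,158)])]:
    w=ray("top",px(p,B),h)
    th,R,t,r=kabsch([(-a/2,b/2),(a/2,b/2),(a/2,-b/2),(-a/2,-b/2)],w)
    print(n,"th",th.round(3),"c",t.round(4),"res",r.round(4))
print("pencil",ray("top",px([(280,258),(253,472)],B),.008))
E
```

```text
narrow th -1.571 org [0.4935 0.3856] goal [0.5835 0.3496] res [0.0039 0.0031 0.004  0.003 ]
wide th -1.505 org [0.4702 0.2482] goal [0.5624 0.2183] res [0.0034 0.0031 0.0039 0.0024]
middle th -1.584 org [0.4514 0.0738] goal [0.5409 0.0366] res [0.0038 0.0016 0.0033 0.0017]
long th -1.739 c [ 0.4762 -0.119 ] res [0.0026 0.0021 0.0043 0.0019]
mid th -1.309 c [ 0.4339 -0.35  ] res [0.0034 0.0024 0.0039 0.0021]
short th -1.479 c [ 0.6132 -0.2154] res [0.0004 0.0002 0.0005 0.0005]
pencil [[ 0.50319157 -0.23271005]
 [ 0.34570021 -0.21198598]]
```

Request:
step_arm([
  {"dp": [0.19,-0.24,0.05],"yaw": 0.3,"grip": 1},
  {"dp": [0.19,-0.24,0.05],"yaw": 0.3,"grip": 1},
  {"dp": [0.19,-0.24,0.05],"yaw": 0.3,"grip": 1},
  {"dp": [0.19,-0.24,0.05],"yaw": 0.3,"grip": 1},
  {"dp": [0.19,-0.24,0.05],"yaw": 0.36,"grip": 1},
])

```text
clock: 0.72
position: [0.4156, 0.2875, 0.3064]
ee_rot: [-0.0, 0.083, 0.997, 0.0]
contact_force: [1.3, -0.2, 0.5]
width: 0.0854
gripper_force: 0.0
```

```bash
python3 - <<'E'
from h import *
import cv2,pickle
print(manip.get_state()["position"]); c=cams.get_calibration("wrist"); im=cams.get_image("wrist")
cv2.imwrite("pics/w1.png",im); pickle.dump(c,open("w1.pkl","wb")); print(c["extrinsics"])
E
```

```text
[0.41564476 0.28752717 0.30638764]
[[ 1.63854112e-01 -9.36524956e-01 -3.09956186e-01  3.36119961e-01]
 [ 9.86484577e-01  1.55526178e-01  5.15731224e-02  3.00427008e-01]
 [-9.32153447e-05 -3.14217465e-01  9.49351029e-01  4.24102497e-01]
 [ 0.00000000e+00  0.00000000e+00  0.00000000e+00  1.00000000e+00]]
```

View pics/w1.png

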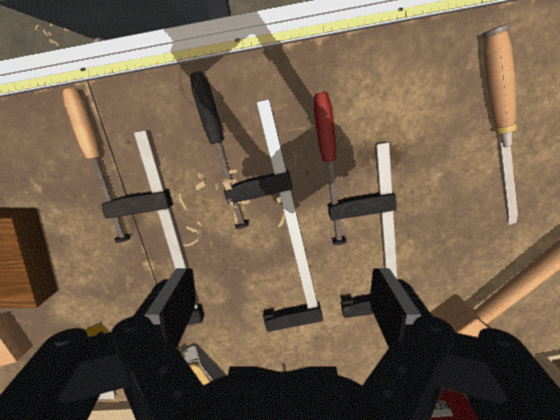

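The wrist view shows all three clamps. The screw tips are at (122,240) middle, (241,226) wide and (340,242) narrow, and the bars and handles are clear.

```bash
python3 - <<'E'
from h import *
import pickle
from scipy.optimize import least_squares
c=pickle.load(open("w1.pkl","rb"))
# handle end, tip, bar end, bar far, jaw outer points (u,v,localx)
D={"wide":(.1965,.008,(198,73),(241,228),(264,103),(311,306),[((322,323),-.048),((266,329),.046)]),
"narrow":(.1695,.036,(321,93),(340,243),(383,144),(391,275),[((346,316),.046)]),
"middle":(.183,.022,(73,89),(122,240),(141,134),(182,270),[((202,321),-.048)])}
for n,(H,tip,he,tp,b0,b1,J) in D.items():
    P=ray("wrist",[he,tp],[.012,.015],c); Bp=ray("wrist",[b0,b1],[.015,.015],c); Q=ray("wrist",[j[0] for j in J],.022,c)
    def f(v):
        R=np.array([[np.cos(v[2]),-np.sin(v[2])],[np.sin(v[2]),np.cos(v[2])]]); L=lambda w:(w-v[:2])@R
        return np.r_[(L(P)-[[.036,-H],[.036,tip]]).ravel(), L(Bp)[:,0]+.036, (L(Q)-[[j[1],H] for j in J]).ravel()]
    s=least_squares(f,[.47,.2,-1.55]); v=s.x
    R=np.array([[np.cos(v[2]),-np.sin(v[2])],[np.sin(v[2]),np.cos(v[2])]])
    print(n,v.round(4),"goal",(v[:2]+R@[.036,.09]).round(4),"res",s.fun.round(4))
E
```

```text
wide [ 0.4703  0.2513 -1.5105] goal [0.5623 0.2208] res [-0.0006  0.0019  0.0013  0.0069  0.0001  0.0009  0.0017 -0.0001 -0.0034
 -0.0087]
narrow [ 0.4931  0.3889 -1.5576] goal [0.5836 0.3541] res [-0.0007  0.0019  0.0006  0.0046  0.0001  0.0029 -0.0029 -0.0065]
middle [ 0.4516  0.0775 -1.5771] goal [0.5414 0.0409] res [-0.0023  0.002   0.0012  0.0041  0.0006 -0.0003  0.0009 -0.006 ]
```

Request:
step_arm([
  {"dp": [0.05,-0.29,-0.02],"yaw": 0,"grip": 1},
  {"dp": [0.05,-0.29,-0.02],"yaw": 0,"grip": 1},
  {"dp": [0.05,-0.29,-0.02],"yaw": 0,"grip": 1},
  {"dp": [0.05,-0.29,-0.02],"yaw": 0,"grip": 1},
  {"dp": [0.05,-0.29,-0.02],"yaw": 0,"grip": 1},
])

```text
clock: 1.4
position: [0.4647, -0.0023, 0.286]
ee_rot: [-0.0, 0.084, 0.996, 0.0]
contact_force: [0.8, -0.0, -0.0]
width: 0.0854
gripper_force: 0.0
```

Request:
step_arm([
  {"dp": [0.028,-0.29,0],"yaw": 0,"grip": 1},
  {"dp": [0.028,-0.29,0],"yaw": 0,"grip": 1},
  {"dp": [0,0,-0.3],"yaw": 0,"grip": 1},
  {"dp": [0,0,-0.3],"yaw": 0,"grip": 1},
  {"dp": [0,0,-0.2],"yaw": 0,"grip": 1},
])

```text
clock: 2.02
position: [0.4744, -0.1163, 0.1235]
ee_rot: [-0.002, 0.084, 0.996, 0.001]
contact_force: [0.9, 1.1, -0.3]
width: 0.0856
gripper_force: 0.0
```

```bash
python3 - <<'E'
from h import *
import cv2
cv2.imwrite("pics/w2.png",cams.get_image("wrist")); print(manip.get_state()["position"])
E
```

```text
[ 0.47160095 -0.11505687  0.11952187]
```

View pics/w2.png

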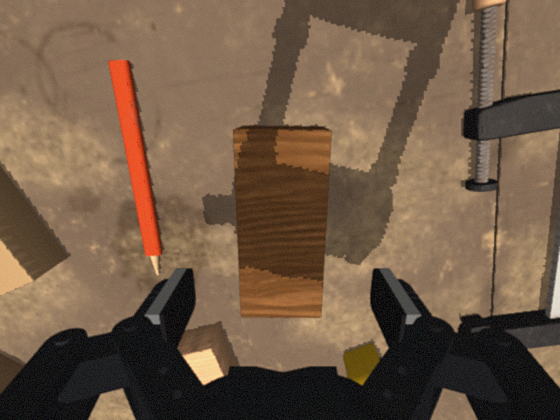

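The block sits centred between the fingers and aligned with them (top face u 235–331, v 132–317). I'll check the lengthwise offset.

```bash
python3 - <<'E'
from h import *
w=ray("wrist",[(235,132),(331,132),(322,317),(241,317)],.045)
print(kabsch([(.031,-.07),(-.031,-.07),(-.031,.07),(.031,.07)],w), manip.get_state()["position"])
E
```

```text
(np.float64(-1.7448693265785555), array([[-0.17319522,  0.98488751],
       [-0.98488751, -0.17319522]]), array([ 0.47088803, -0.11521255]), array([0.00360787, 0.00320176, 0.00327926, 0.00297025])) [ 0.47160095 -0.11505687  0.11952187]
```

Request:
step_arm([
  {"dp": [0,0,-0.2],"yaw": 0,"grip": 1},
  {"dp": [0,0,-0.19],"yaw": 0,"grip": 1},
  {"dp": [0,0,0],"yaw": 0,"grip": 0.3},
  {"dp": [0,0,0],"yaw": 0,"grip": 0.3},
  {"dp": [0,0,0],"yaw": 0,"grip": 0.3},
], squeeze=60)

```text
clock: 2.7
position: [0.4773, -0.1171, 0.0499]
ee_rot: [0.002, 0.084, 0.996, -0.0]
contact_force: [0.0, -0.5, -1.1]
width: 0.0605
gripper_force: 67.2
```

Request:
step_arm([
  {"dp": [0,0,0],"yaw": 0,"grip": 1},
  {"dp": [0,0,0],"yaw": 0,"grip": 1},
  {"dp": [0,0,-0.08],"yaw": 0,"grip": 1},
  {"dp": [0,0,0],"yaw": 0,"grip": 0.3},
  {"dp": [0,0,0],"yaw": 0,"grip": 0.3},
], squeeze=60)

```text
clock: 3.32
position: [0.4764, -0.1169, 0.0329]
ee_rot: [0.0, 0.084, 0.996, -0.0]
contact_force: [0.1, 0.2, -2.1]
width: 0.0612
gripper_force: 65.6
```

Request:
step_arm([
  {"dp": [0,0,0],"yaw": 0,"grip": 0.3},
  {"dp": [0,0,0.1],"yaw": 0,"grip": 0.3},
  {"dp": [0,0,0.25],"yaw": 0,"grip": 0.3},
  {"dp": [0,0,0.25],"yaw": 0,"grip": 0.3},
  {"dp": [0,0,0],"yaw": 0,"grip": 0.3},
])

```text
clock: 3.95
position: [0.4788, -0.1178, 0.1563]
ee_rot: [0.005, 0.084, 0.996, -0.001]
contact_force: [1.3, 0.3, -2.5]
width: 0.061
gripper_force: 66.4
```

Request:
step_arm([
  {"dp": [0.072,0.28,0],"yaw": 0.257,"grip": 0.3},
  {"dp": [0.072,0.28,0],"yaw": 0.257,"grip": 0.3},
  {"dp": [0.072,0.28,0],"yaw": 0.257,"grip": 0.3},
  {"dp": [0.072,0.28,0],"yaw": 0.257,"grip": 0.3},
  {"dp": [0.072,0.28,0],"yaw": 0.257,"grip": 0.3},
])

```text
clock: 4.58
position: [0.5473, 0.1649, 0.1507]
ee_rot: [-0.001, -0.013, 1.0, -0.0]
contact_force: [0.1, -0.4, -1.5]
width: 0.0609
gripper_force: 66.4
```

Request:
step_arm([
  {"dp": [0.07,0.28,0],"yaw": 0.257,"grip": 0.3},
  {"dp": [0,0,-0.15],"yaw": 0,"grip": 0.3},
  {"dp": [0,0,-0.15],"yaw": 0,"grip": 0.3},
  {"dp": [0,0,0],"yaw": 0,"grip": 0.3},
  {"dp": [0,0,0],"yaw": 0,"grip": 0.3},
])

```text
clock: 5.2
position: [0.5623, 0.2191, 0.0923]
ee_rot: [-0.0, -0.032, 1.0, 0.0]
contact_force: [1.0, -0.4, -1.6]
width: 0.0612
gripper_force: 66.4
```

```bash
python3 - <<'E'
from h import *
import cv2
print(cams.get_calibration("wrist")["extrinsics"].round(4).tolist())
cv2.imwrite("pics/w3.png",cams.get_image("wrist")); print(manip.get_state()["position"])
E
```

```text
[[-0.0644, -0.9474, -0.3136, 0.4818], [0.9979, -0.0612, -0.0203, 0.2135], [0.0, -0.3143, 0.9493, 0.2101], [0.0, 0.0, 0.0, 1.0]]
[0.56282337 0.21919929 0.09312077]
```

View pics/w3.png

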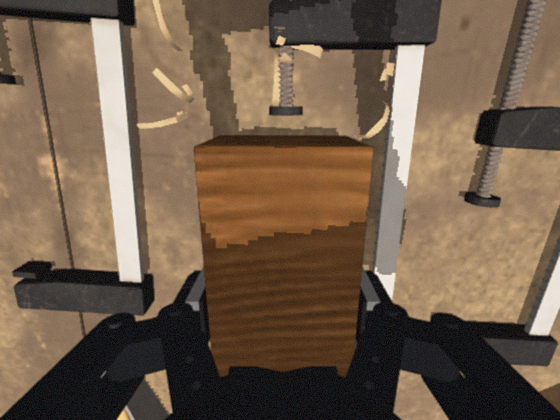

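The block hangs over the wide clamp, with the screw tip at (286,114) and the block's near bottom edge at v=136, u 215–353. I'll check the numbers before lowering.

```bash
python3 - <<'E'
from h import *
print("tip",ray("wrist",[(286,114)],.012),"near bottom",ray("wrist",[(215,136),(353,136)],.060),"near top",ray("wrist",[(196,148),(372,148)],.105), "far top",ray("wrist",[(217,372),(348,372)],.105))
print("screw",ray("wrist",[(286,52)],.015),"bar",ray("wrist",[(403,60),(384,270)],.015))
E
```

```text
tip [[0.4856458  0.21611499]] near bottom [[0.49705615 0.18214329]
 [0.49279275 0.24831755]] near top [[0.49701575 0.18504174]
 [0.49315642 0.24495691]] far top [[0.59458205 0.19189524]
 [0.59087841 0.24968903]]
screw [[0.45161596 0.21375911]] bar [[0.45141235 0.2817311 ]
 [0.58824515 0.29394615]]
```

Request:
step_arm([
  {"dp": [-0.015,0,-0.1],"yaw": 0,"grip": 0.3},
  {"dp": [0,0,-0.1],"yaw": 0,"grip": 0.3},
  {"dp": [0,0,-0.06],"yaw": 0,"grip": 0.3},
  {"dp": [0,0,-0.03],"yaw": 0,"grip": 0.3},
  {"dp": [0,0,0],"yaw": 0,"grip": 0.3},
])

```text
clock: 5.88
position: [0.5594, 0.2192, 0.0346]
ee_rot: [0.0, -0.032, 0.999, 0.0]
contact_force: [-0.6, -0.5, -1.2]
width: 0.0618
gripper_force: 66.6
```

Request:
step_arm([
  {"dp": [0,0,0],"yaw": 0,"grip": 0.88},
  {"dp": [0,0,0],"yaw": 0,"grip": 0.88},
  {"dp": [0,0,0.1],"yaw": 0,"grip": 0.88},
  {"dp": [0,0,0.25],"yaw": 0,"grip": 0.9},
  {"dp": [0,0,0.3],"yaw": 0,"grip": 1},
])

```text
clock: 6.5
position: [0.5585, 0.2191, 0.1652]
ee_rot: [-0.001, -0.032, 0.999, -0.0]
contact_force: [0.8, 1.4, 0.2]
width: 0.0853
gripper_force: 0.0
```

Request:
step_arm([
  {"dp": [-0.063,-0.285,0.05],"yaw": 0.133,"grip": 1},
  {"dp": [-0.063,-0.285,0.05],"yaw": 0.133,"grip": 1},
  {"dp": [-0.063,-0.285,0],"yaw": 0.133,"grip": 1},
  {"dp": [-0.063,-0.285,0],"yaw": 0.133,"grip": 1},
  {"dp": [-0.063,-0.285,0],"yaw": 0.133,"grip": 1},
])

```text
clock: 7.12
position: [0.4958, -0.0675, 0.1852]
ee_rot: [0.001, -0.082, 0.997, -0.0]
contact_force: [0.6, -0.9, 0.9]
width: 0.0856
gripper_force: 0.0
```

Request:
step_arm([
  {"dp": [-0.063,-0.285,0],"yaw": 0.133,"grip": 1},
  {"dp": [-0.063,-0.285,0],"yaw": 0.133,"grip": 1},
  {"dp": [-0.063,-0.285,0],"yaw": 0.133,"grip": 1},
  {"dp": [-0.063,-0.285,0],"yaw": 0.133,"grip": 1},
  {"dp": [-0.063,-0.285,0],"yaw": 0.133,"grip": 1},
])

```text
clock: 7.75
position: [0.4327, -0.3528, 0.1852]
ee_rot: [0.001, -0.131, 0.991, -0.001]
contact_force: [0.3, 0.1, 0.4]
width: 0.0854
gripper_force: 0.0
```

Request:
step_arm([
  {"dp": [0,0,-0.2],"yaw": 0,"grip": 1},
  {"dp": [0,0,-0.1],"yaw": 0,"grip": 1},
  {"dp": [0,0,0],"yaw": 0,"grip": 1},
])

```text
clock: 8.12
position: [0.4322, -0.3502, 0.1232]
ee_rot: [-0.001, -0.131, 0.991, 0.001]
contact_force: [-0.5, 0.3, 0.0]
width: 0.0854
gripper_force: 0.0
```

```bash
python3 - <<'E'
from h import *
import cv2
cv2.imwrite("pics/w4.png",cams.get_image("wrist")); print(manip.get_state()["position"])
E
```

```text
[ 0.4330086  -0.35076571  0.12444923]
```

View pics/w4.png

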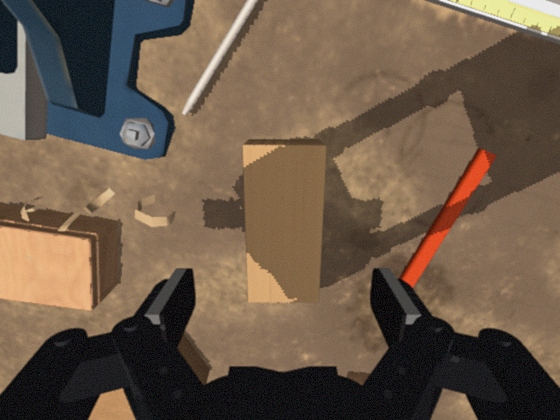

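The pale block is centred between the fingers, with its top face at u 243–326, v 145–303. The bit case, pencil and vise are all clear of the fingers.

```bash
python3 - <<'E'
from h import *
w=ray("wrist",[(243,145),(326,145),(320,303),(247,303)],.04)
print(kabsch([(.0275,-.06),(-.0275,-.06),(-.0275,.06),(.0275,.06)],w), manip.get_state()["position"])
E
```

```text
(np.float64(-1.3101633085839577), array([[ 0.25769224,  0.96622705],
       [-0.96622705,  0.25769224]]), array([ 0.43489689, -0.34947991]), array([0.00055942, 0.00055933, 0.00073123, 0.00086452])) [ 0.4330086  -0.35076571  0.12444923]
```

Request:
step_arm([
  {"dp": [0,0,-0.2],"yaw": 0,"grip": 1},
  {"dp": [0,0,-0.16],"yaw": 0,"grip": 1},
  {"dp": [0,0,-0.1],"yaw": 0,"grip": 1},
  {"dp": [0,0,0],"yaw": 0,"grip": 0.3},
  {"dp": [0,0,0],"yaw": 0,"grip": 0.3},
])

```text
clock: 8.8
position: [0.4342, -0.3515, 0.0343]
ee_rot: [0.001, -0.131, 0.991, -0.001]
contact_force: [2.2, -3.3, 0.5]
width: 0.0541
gripper_force: 64.7
```

Request:
step_arm([
  {"dp": [0,0,0],"yaw": 0,"grip": 0.3},
  {"dp": [0,0,0.1],"yaw": 0,"grip": 0.3},
  {"dp": [0,0,0.25],"yaw": 0,"grip": 0.3},
  {"dp": [0,0,0.25],"yaw": 0,"grip": 0.3},
  {"dp": [0,0,0],"yaw": 0,"grip": 0.3},
])

```text
clock: 9.43
position: [0.4354, -0.3531, 0.1576]
ee_rot: [0.003, -0.131, 0.991, -0.005]
contact_force: [0.1, -0.5, -2.2]
width: 0.054
gripper_force: 65.1
```

Request:
step_arm([
  {"dp": [0.077,0.279,0],"yaw": -0.258,"grip": 0.3},
  {"dp": [0.077,0.279,0],"yaw": -0.258,"grip": 0.3},
  {"dp": [0.077,0.279,0],"yaw": -0.258,"grip": 0.3},
  {"dp": [0.077,0.279,0],"yaw": -0.258,"grip": 0.3},
  {"dp": [0.077,0.279,0],"yaw": -0.258,"grip": 0.3},
])

```text
clock: 10.05
position: [0.5096, -0.0698, 0.1516]
ee_rot: [-0.001, -0.034, 0.999, 0.0]
contact_force: [0.6, 0.7, -0.9]
width: 0.0538
gripper_force: 64.8
```

Request:
step_arm([
  {"dp": [0.077,0.279,0],"yaw": -0.258,"grip": 0.3},
  {"dp": [0.077,0.279,0],"yaw": -0.258,"grip": 0.3},
  {"dp": [0,0,-0.15],"yaw": 0,"grip": 0.3},
  {"dp": [0,0,-0.15],"yaw": 0,"grip": 0.3},
  {"dp": [0,0,0],"yaw": 0,"grip": 0.3},
])

```text
clock: 10.68
position: [0.538, 0.0403, 0.0896]
ee_rot: [-0.004, 0.004, 1.0, 0.0]
contact_force: [0.6, -0.2, -1.4]
width: 0.0542
gripper_force: 64.7
```

Request:
step_arm([
  {"dp": [0,0,0],"yaw": 0,"grip": 0.3},
])

```text
clock: 10.8
position: [0.5412, 0.0397, 0.0927]
ee_rot: [0.0, 0.004, 1.0, 0.0]
contact_force: [0.6, 0.6, -1.7]
width: 0.0544
gripper_force: 64.7
```

```bash
python3 - <<'E'
from h import *
import cv2
cv2.imwrite("pics/w5.png",cams.get_image("wrist")); print(manip.get_state()["position"])
E
```

```text
[0.54163764 0.0395724  0.09323286]
```

View pics/w5.png

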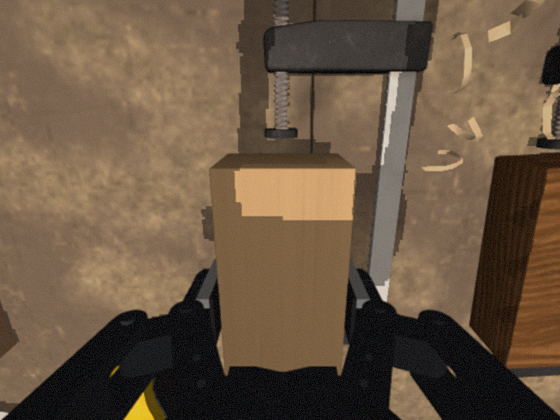

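The pale block hangs over the middle clamp, with the screw tip at (281,136) and the near bottom edge at v=154. The walnut block on the right lies in the wide clamp, clear of its tip.

```bash
python3 - <<'E'
from h import *
print("tip",ray("wrist",[(281,136)],.012),"screw",ray("wrist",[(281,80)],.015),"near bottom",ray("wrist",[(230,154),(340,154)],.0595),"near top",ray("wrist",[(211,167),(356,167)],.0995))
print("bar",ray("wrist",[(405,80),(382,280)],.015))
print("long near bottom vs tip",ray("wrist",[(495,158),(549,146)],[0.0,.012]),ray("wrist",[(497,156)],.045))
E
```

```text
tip [[0.47785124 0.03876687]] screw [[0.44529241 0.0390567 ]] near bottom [[0.48222883 0.01387008]
 [0.48261069 0.06793053]] near top [[0.48124302 0.01346663]
 [0.48161818 0.06659897]]
bar [[0.44581116 0.11234897]
 [0.58076661 0.11168963]]
long near bottom vs tip [[0.49468126 0.18570751]
 [0.48531404 0.21035252]] [[0.48637404 0.15540713]]
```

Request:
step_arm([
  {"dp": [0.01,0,-0.1],"yaw": 0,"grip": 0.3},
  {"dp": [0,0,-0.1],"yaw": 0,"grip": 0.3},
  {"dp": [0,0,-0.06],"yaw": 0,"grip": 0.3},
  {"dp": [0,0,-0.035],"yaw": 0,"grip": 0.3},
  {"dp": [0,0,0],"yaw": 0,"grip": 0.3},
])

```text
clock: 11.48
position: [0.5438, 0.0397, 0.0342]
ee_rot: [0.001, 0.004, 1.0, -0.0]
contact_force: [-0.1, -0.2, -1.2]
width: 0.0542
gripper_force: 64.8
```

Request:
step_arm([
  {"dp": [0,0,0],"yaw": 0,"grip": 0.82},
  {"dp": [0,0,0],"yaw": 0,"grip": 0.82},
  {"dp": [0,0,0.1],"yaw": 0,"grip": 0.82},
  {"dp": [0,0,0.25],"yaw": 0,"grip": 0.9},
  {"dp": [0,0,0.3],"yaw": 0,"grip": 1},
])

```text
clock: 12.1
position: [0.5421, 0.0399, 0.1639]
ee_rot: [-0.001, 0.004, 1.0, 0.0]
contact_force: [0.9, 0.6, 0.9]
width: 0.0854
gripper_force: 0.0
```

Request:
step_arm([
  {"dp": [0.07,-0.254,0.05],"yaw": 0.134,"grip": 1},
  {"dp": [0.07,-0.254,0.05],"yaw": 0.134,"grip": 1},
  {"dp": [0.07,-0.254,0],"yaw": 0.134,"grip": 1},
  {"dp": [0.07,-0.254,0],"yaw": 0.134,"grip": 1},
  {"dp": [0.07,-0.254,0],"yaw": 0.134,"grip": 1},
])

```text
clock: 12.72
position: [0.6132, -0.2158, 0.1835]
ee_rot: [0.0, -0.047, 0.999, 0.0]
contact_force: [0.1, -0.3, -0.0]
width: 0.0852
gripper_force: 0.0
```

Request:
step_arm([
  {"dp": [0,0,-0.2],"yaw": 0,"grip": 1},
  {"dp": [0,0,-0.1],"yaw": 0,"grip": 1},
  {"dp": [0,0,0],"yaw": 0,"grip": 1},
])

```text
clock: 13.1
position: [0.6116, -0.2138, 0.1214]
ee_rot: [-0.002, -0.046, 0.999, 0.001]
contact_force: [-0.5, -1.0, -0.2]
width: 0.0855
gripper_force: 0.0
```

```bash
python3 - <<'E'
from h import *
import cv2
cv2.imwrite("pics/w6.png",cams.get_image("wrist")); print(manip.get_state()["position"])
E
```

```text
[ 0.61263438 -0.2140921   0.12295092]
```

View pics/w6.png

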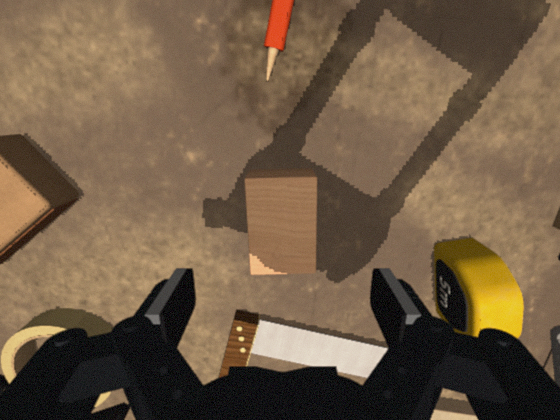

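The short block is centred between the fingers (u 246–317, v 178–273), and the tape measure and pencil are clear.

Request:
step_arm([
  {"dp": [0,0,-0.2],"yaw": 0,"grip": 1},
  {"dp": [0,0,-0.17],"yaw": 0,"grip": 1},
  {"dp": [0,0,-0.1],"yaw": 0,"grip": 1},
  {"dp": [0,0,0],"yaw": 0,"grip": 0.3},
  {"dp": [0,0,0],"yaw": 0,"grip": 0.3},
], squeeze=50)

```text
clock: 13.78
position: [0.6142, -0.2146, 0.0312]
ee_rot: [0.001, -0.046, 0.999, -0.001]
contact_force: [-0.3, -0.1, 1.0]
width: 0.0516
gripper_force: 0.5
```

Request:
step_arm([
  {"dp": [0,0,0],"yaw": 0,"grip": 0.3},
  {"dp": [0,0,0.1],"yaw": 0,"grip": 0.3},
  {"dp": [0,0,0.25],"yaw": 0,"grip": 0.3},
  {"dp": [0,0,0.25],"yaw": 0,"grip": 0.3},
  {"dp": [0,0,0],"yaw": 0,"grip": 0.3},
])

```text
clock: 14.4
position: [0.616, -0.2155, 0.1556]
ee_rot: [0.005, -0.046, 0.999, -0.003]
contact_force: [0.0, 0.7, -1.2]
width: 0.0492
gripper_force: 53.8
```

Request:
step_arm([
  {"dp": [-0.015,0.284,0],"yaw": -0.056,"grip": 0.3},
  {"dp": [-0.015,0.284,0],"yaw": -0.056,"grip": 0.3},
  {"dp": [-0.015,0.284,0],"yaw": -0.056,"grip": 0.3},
  {"dp": [-0.015,0.284,0],"yaw": -0.056,"grip": 0.3},
  {"dp": [-0.015,0.284,0],"yaw": -0.056,"grip": 0.3},
])

```text
clock: 15.02
position: [0.5971, 0.0716, 0.1488]
ee_rot: [-0.0, -0.025, 1.0, 0.0]
contact_force: [1.2, 0.8, -1.1]
width: 0.0494
gripper_force: 53.7
```

Request:
step_arm([
  {"dp": [-0.015,0.284,0],"yaw": -0.056,"grip": 0.3},
  {"dp": [-0.015,0.284,0],"yaw": -0.056,"grip": 0.3},
  {"dp": [-0.015,0.284,0],"yaw": -0.056,"grip": 0.3},
  {"dp": [-0.015,0.284,0],"yaw": -0.056,"grip": 0.3},
  {"dp": [-0.015,0.284,0],"yaw": -0.056,"grip": 0.3},
])

```text
clock: 15.65
position: [0.5821, 0.3554, 0.1486]
ee_rot: [-0.0, -0.004, 1.0, -0.0]
contact_force: [0.6, -0.5, -1.2]
width: 0.0493
gripper_force: 53.8
```

Request:
step_arm([
  {"dp": [0,0,-0.15],"yaw": 0,"grip": 0.3},
  {"dp": [0,0,-0.15],"yaw": 0,"grip": 0.3},
  {"dp": [0,0,0],"yaw": 0,"grip": 0.3},
  {"dp": [0,0,0],"yaw": 0,"grip": 0.3},
])

```text
clock: 16.15
position: [0.5834, 0.3538, 0.09]
ee_rot: [0.0, -0.004, 1.0, 0.0]
contact_force: [-0.7, 0.1, -0.6]
width: 0.0494
gripper_force: 53.6
```

```bash
python3 - <<'E'
from h import *
import cv2
cv2.imwrite("pics/w7.png",cams.get_image("wrist")); print(manip.get_state()["position"])
E
```

```text
[0.58378174 0.35398343 0.09065387]
```

View pics/w7.png

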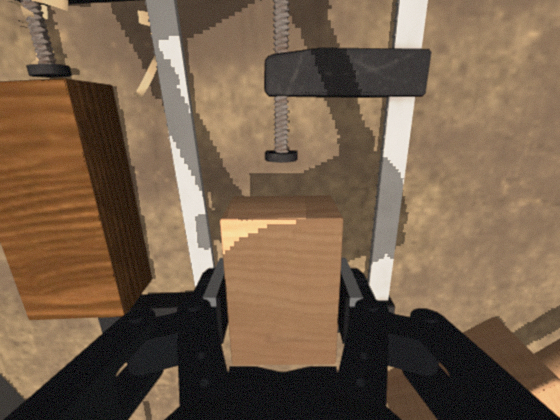

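The short block is aligned with the narrow clamp's screw (tip at (281,157), block centre u≈282). The wide clamp's bar is close on the left, so I'll open the gripper only a little.

Request:
step_arm([
  {"dp": [0,0,-0.1],"yaw": 0,"grip": 0.3},
  {"dp": [0,0,-0.1],"yaw": 0,"grip": 0.3},
  {"dp": [0,0,-0.06],"yaw": 0,"grip": 0.3},
  {"dp": [0,0,-0.035],"yaw": 0,"grip": 0.3},
  {"dp": [0,0,0],"yaw": 0,"grip": 0.3},
])

```text
clock: 16.82
position: [0.5837, 0.3541, 0.0315]
ee_rot: [0.001, -0.004, 1.0, 0.001]
contact_force: [0.2, 0.4, -0.5]
width: 0.0491
gripper_force: 53.7
```

Request:
step_arm([
  {"dp": [0,0,0],"yaw": 0,"grip": 0.72},
  {"dp": [0,0,0],"yaw": 0,"grip": 0.72},
  {"dp": [0,0,0.1],"yaw": 0,"grip": 0.72},
  {"dp": [-0.05,0,0.25],"yaw": 0,"grip": 0.72},
  {"dp": [-0.1,0,0.29],"yaw": 0,"grip": 0.72},
])

```text
clock: 17.45
position: [0.5528, 0.3535, 0.1586]
ee_rot: [-0.001, -0.004, 1.0, -0.0]
contact_force: [0.5, 0.7, -0.2]
width: 0.0617
gripper_force: 0.0
```

Request:
step_arm([
  {"dp": [-0.2,0.1,0.2],"yaw": 0,"grip": 1},
  {"dp": [-0.2,0.1,0.2],"yaw": 0,"grip": 1},
  {"dp": [-0.2,0.2,0.1],"yaw": 0,"grip": 1},
  {"dp": [-0.1,0.2,0],"yaw": 0,"grip": 1},
  {"dp": [0,0,0],"yaw": 0,"grip": 1},
])

```text
clock: 18.08
position: [0.411, 0.4764, 0.2589]
ee_rot: [0.0, -0.006, 1.0, 0.001]
contact_force: [0.4, 0.5, 0.0]
width: 0.0853
gripper_force: 0.0
```

```bash
python3 - <<'E'
from h import *
import cv2
im=cams.get_image("top"); cv2.imwrite("pics/top1.png",im)
cv2.imwrite("pics/top1c.png",cv2.resize(im[165:310,95:255],None,fx=4,fy=4,interpolation=cv2.INTER_CUBIC))
E
```

```text
(no output)
```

View pics/top1c.png

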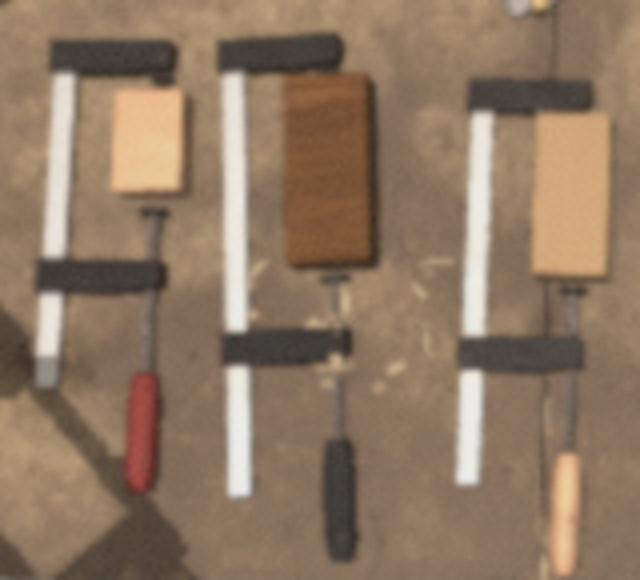

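```bash
python3 - <<'E'
from h import *
px=lambda p:(np.array(p)+.5)/4-.5+np.array([95,165])
for n,h,p,(o,a,th) in [("long",.045,[(285,73),(370,74),(371,262),(286,264)],(.4703,.250,-1.508)),("mid",.04,[(537,114),(610,114),(607,275),(532,273)],(.4515,.0757,-1.58)),("short",.034,[(112,90),(184,90),(184,190),(111,190)],(.4933,.3872,-1.564))]:
    w=ray("top",px(p),h); c=w.mean(0); R=np.array([[np.cos(th),-np.sin(th)],[np.sin(th),np.cos(th)]])
    print(n,c.round(4),"in clamp",((c-[o,a])@R).round(4))
E
```

```text
long [0.5608 0.2161] in clamp [0.0395 0.0882]
mid [0.5439 0.0385] in clamp [0.0364 0.0927]
short [0.5826 0.3523] in clamp [0.0355 0.0891]
```

The blocks measure within 4 mm of centre in their clamps, the clamps haven't moved, and the arm is clear. Handing in.

```bash
python3 -c "
from rig import ticket
print(ticket.sign_off())"
```

```text
the job is handed in; nothing more can be done
None
```

All three blocks lie in their matching clamps, each measured within about 4 mm of centre, and the job is handed in; the sign-off returned no verdict.

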